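# Lay the standing soaps down in their tray

## Robot

A 6-joint arm with a two-finger parallel gripper is mounted at the origin on a cart in front of the work surface, level with it; the furniture and walls round the work are solid. World frame = base frame: x ahead of the robot, y to its left, z up, the work surface at z = 0. Lengths are in mm, angles in rad, forces in N, time in s.
With the tool pointing down it reaches from about 300 to 850 mm from the base axis. Payload 4.2 kg.
Tool frame: the origin (TCP) lies between the finger pads; the fingertips stand 22 mm ahead of it and the grasp point (between the pads) lies 3 mm ahead of it (bot.tcp_to_tips is the z of the fingertips in the tool frame, in mm); z points along the fingers, y is the line along which they close (so a half turn about z gives the same grasp; the last joint's range is limited). The gripper opens to 91 mm and grips with 3 to 60 N. Pads are 32 mm wide; open, the fingers measure 118 mm over their backs; the gripper's body (76 mm by 178 mm) begins 60 mm behind the grasp point.
Start: joints at [-1.232, 0.32, 1.565, -0, 1.257, -0.02], TCP at [201.915, -538.397, 235.976] pointing down, gripper open.
Joint ranges: [-3.11, 3.11], [-0.84, 2.01], [0.21, 2.61], [-1.34, 4.49], [0.05, 2.63], [-2.56, 2.56]. Speed limits (rad/s): [2.57, 2.57, 3.14, 3.14, 3.14, 3.14].

## Interface

Orientations are given as [roll, pitch, yaw] about the fixed x, y, z axes, in that order (R = Rz(yaw) Ry(pitch) Rx(roll)).
In Python, from workcell import bot, cams gives the robot as it stands. The module is installed in compiled form; this text tells all that it offers.
- The arm moves only by the tool apply_moves, never from a script. Its argument "motion" is a list of rows, each an object with "linear": the shift along the tool's x, y, z in mm, a list of three; "roll": the turn about the tool's z in degrees; "hand": the closure, from 0 (fully open) to 1 (shut). A call has 1 to 20 rows; each row is the pose to reach, as a shift and turn from the pose commanded when the call began, along the tool's axes at that moment; what a row does not reach only later rows make up. A row lasts 1/12 s, in which the tool goes at most 41.7 mm and 7.16 degrees, less where a joint would pass 70% of its speed; a pose out of reach is approached as far as the arm can. A call with a gripper value outside its range is refused whole. The fingers move at their own pace and stop on an object; "force" is the grip in N (left out, the last holds). Time passes only in rows, so rows that repeat a pose let the fingers close. It gives the time, the measured TCP pose, the force, the opening and the grip force at its end, in the units of the state.
- bot.get_obs(): the state, without advancing time (a new reading comes with each control period).
- cams.read_camera(name): name is "scene" or "top" or "wrist"; returns a dict with "color" (420x560x3 uint8, red, green, blue), "z_map" (420x560 float32, mm along the optical axis (not along the pixel's ray), 0 where there is no reading), "fx", "fy", "cx", "cy" (pixels), "R" (3x3) and "t" (3): a world point X has camera coordinates R X + t; the wrist camera has in their place "hand_eye" (4x4, takes a point from camera to tool coordinates, whose origin is the TCP and whose axes are the flange's). Camera axes: x right, y down, z forward; pixel columns grow to the right and rows downward; lengths in mm; the calibration is good to about 2 mm. The wrist camera is an equidistant fisheye: a pixel r from the principal point sees the ray r / f radians off the axis. A picture is of the moment at which its call begins: read the wrist's pose just before it.
- bot.hand_in(): hands the job in; it is judged then, once.
The state is a dict: "t": time; "qpos": joint angles; "dq": joint speeds; "effort": joint torques, N m; "ee_pos": TCP position; "orientation": TCP orientation; "ft_force": force on the tool from outside, world axes, zero at the start; "moment": the same for the moment, N m; "finger_gap": finger opening in mm; "finger_force": force on a finger pad.
Only numpy, scipy, OpenCV 4.12 (cv2) and the standard library are available. Lean on these libraries where they do the work, as an engineer would, in place of code of your own. Each camera call takes 0.05 s, during which the arm holds its last target. There are 200 camera calls.

## Task

In the three-bay soap tray one bar already lies flat; the cream and the pink bars were left standing on end. With your fingertips push each standing bar over by its label side, so that it falls backwards into the empty part of its own bay and lies flat inside it, label up. Only push, never lift or carry a bar, and leave the flat green bar and everything else on the counter where they are.

Things in the scene. Friction and masses are not known exactly. Their poses are not given: they have to be found in the camera images.
- tray: Fixed shallow wooden tray, 172 (x) x 213 (y) x 14 mm. Three bays along its y, centred at -69, 0, +69 mm, each 160 mm long (x), 63 mm wide. Floor 6 mm above the counter; walls 8 mm, dividers 7 mm above the floor. Origin: centre of the underside; z up. Turned by up to 0.6 rad; +x points roughly away from the robot. Which soap is in which bay varies.
- soap_1: Wrapped cream soap, 53 (x) x 78 (y) x 27 (z) mm, 90 g, standing on its small end; top 84 mm above the counter. Origin: middle of its back, opposite the label; z points out of the label side (to the tray's -x), y along its length (up). The bay's longer empty part is behind its back. Pushed high on the label side it tips over its lower back edge, hardly sliding; past 20 degrees it falls by itself.
- soap_3: Wrapped pink soap, 53 (x) x 78 (y) x 27 (z) mm, 90 g, standing on its small end; top 84 mm above the counter. Origin: middle of its back, opposite the label; z points out of the label side (to the tray's -x), y along its length (up). The bay's longer empty part is behind its back. Pushed high on the label side it tips over its lower back edge, hardly sliding; past 20 degrees it falls by itself.
- soap_2: Wrapped bar of pale green soap, same size and axes as the others, already lying flat in its bay, label up (z up, y along the bay). To be left alone. Origin: middle of its underside.
- soap_1_foot (a point): Middle of the lower back edge of the cream soap, the edge it tips over; starts on the tray floor and stays down there while the soap is tipped.
- soap_3_foot (a point): Middle of the lower back edge of the pink soap, the edge it tips over; starts on the tray floor and stays down there while the soap is tipped.
- candle_jar: Bystander: white candle in a glass jar, 76 mm across, 90 mm tall, right of the tray. Origin: centre of its underside.
- stamp: Bystander: wooden hand stamp, 32 x 45 x 62 mm, left of the tray and nearer the robot. Origin: centre of its underside.
- ribbon_red: Bystander: spool of red ribbon, 59 mm across, 26 mm tall, left of the tray. Origin: centre of its underside.
- ribbon_purple: Bystander: spool of purple ribbon, 59 mm across, 26 mm tall, right of the tray and nearer the robot. Origin: centre of its underside.
Mind the look-alikes: they are no part of the job. Leave any black look-alike of the soap_1 alone. Leave any black look-alike of the soap_3 alone.

How it is judged (in metres and radians):
At the end, for the whole second after the job is handed in: All three bars lie flat on the tray floor, label up (within 0.1 rad, underside less than 5 mm above the floor), inside the bays, at rest (angle between each of soap_1, soap_3, soap_2's own z axis and vertical below 0.1 rad and z of soap_1 in the frame of tray between 0 and 0.011 m and x of soap_1 in the frame of tray between -0.046 and 0.046 m and y of soap_1 in the frame of tray between -0.08 and 0.08 m and linear speed of each of soap_1, soap_3, soap_2 below 0.02 m/s and angular speed of each of soap_1, soap_3, soap_2 below 0.2 rad/s and z of soap_3 in the frame of tray between 0 and 0.011 m and x of soap_3 in the frame of tray between -0.046 and 0.046 m and y of soap_3 in the frame of tray between -0.08 and 0.08 m and z of soap_2 in the frame of tray between 0 and 0.011 m and x of soap_2 in the frame of tray between -0.046 and 0.046 m and y of soap_2 in the frame of tray between -0.08 and 0.08 m); the robot touches nothing.
It fails at once if the cream soap was lifted (its tipping edge rose more than 25 mm) or carried or shoved more than 50 mm (z of soap_1_foot in the frame of tray above 0.031 m or distance of soap_1_foot from where it was at the start of the episode above 0.05 m).
It fails at once if the pink soap was lifted (its tipping edge rose more than 25 mm) or carried or shoved more than 50 mm (z of soap_3_foot in the frame of tray above 0.031 m or distance of soap_3_foot from where it was at the start of the episode above 0.05 m).
It fails at once if the flat green soap was moved more than 20 mm or tipped (distance of soap_2 from where it was at the start of the episode above 0.02 m or angle between soap_2's own z axis and vertical above 0.3 rad).
It fails at once if the candle jar, the stamp or a ribbon spool was moved more than 25 mm or tipped over (distance of any of candle_jar, stamp, ribbon_red, ribbon_purple from where it was at the start of the episode above 0.025 m or angle between any of candle_jar, stamp, ribbon_red, ribbon_purple's own z axis and vertical above 0.5 rad).
It also fails if it takes over 38 s, if anything falls off the work surface, if the arm or the gripper's body presses on something with over 40 N, if the wrist force passes 120 N, or if a joint passes its speed limit or range.

## Working session

There is one attempt and no reset: what is moved stays moved. The work goes in short steps, Python scripts to look and compute and a tool call to move; the robot and the scene stay as the last step left them, time stands still between calls to the robot, and variables do not carry over. Pictures are saved under pics/ and viewed, at most 10 in all, crops included, and the job is handed in when it is done.

Besides the shell and the picture viewer there is one more tool, called after ">>>" as name([rows], argument=value, ...), one row to a line, values as JSON. apply_moves: Moves the arm, as the interface text tells. Its arguments: {"type":"object","properties":{"motion":{"type":"array","items":{"type":"object","properties":{"linear":{"type":"array","items":{"type":"number"}},"roll":{"type":"number"},"hand":{"type":"number"}}}},"force":{"type":"number"}},"required":["motion"]}

```bash
mkdir -p pics; cat > h.py <<'E'
import numpy as np,cv2
from workcell import bot,cams
def pts(c):
    z=c['z_map'];v,u=np.mgrid[:z.shape[0],:z.shape[1]]
    P=np.stack([(u-c['cx'])/c['fx']*z,(v-c['cy'])/c['fy']*z,z],-1)
    return (P-np.array(c['t']))@np.array(c['R'])
E
python3 - <<'E'
from h import *
a=cams.read_camera('top');b=cams.read_camera('scene')
np.savez('v.npz',**{k+n:np.array(c[k]) for n,c in (('T',a),('S',b)) for k in c})
for n,c in(('top',a),('scene',b)):cv2.imwrite(f'pics/{n}.png',cv2.resize(c['color'][...,::-1],None,fx=1.4,fy=1.4))
o=bot.get_obs();print(o['t'],o['ee_pos'],o['orientation'],o['finger_gap'])
E
```

```text
0.1 [ 201.79123738 -537.99409198  235.19404634] [-3.13998122e+00 -5.27900220e-05  3.58790551e-01] 91.19626721111145
```

View pics/top.png

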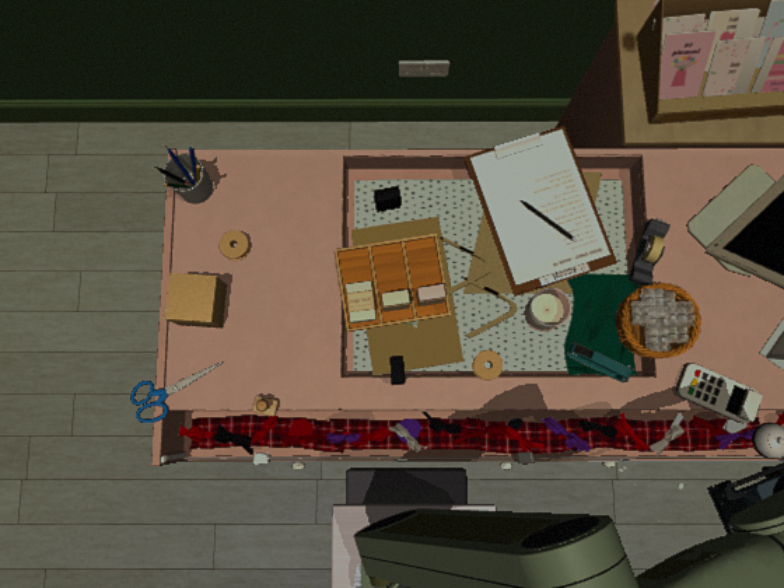

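View pics/scene.png

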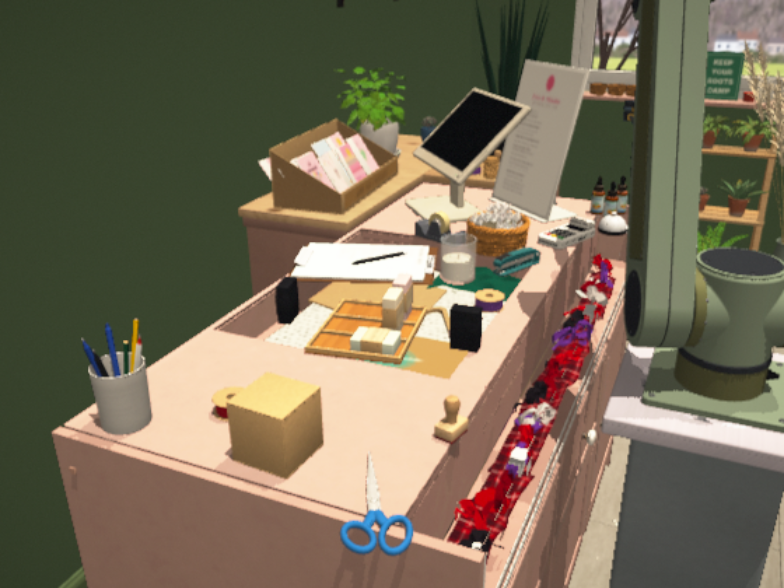

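Top view (scaled pixels): the cream bar stands at (397,299) in the middle bay, pink at (431,293) in the right bay, and green lies flat at (360,300). Black look-alikes are at (387,198) and (398,369). The second one stands in front of the tray, so I have to keep the hand clear of it. The tray sits in a recess with a raised rim.

```bash
python3 - <<'E'
from h import *
d=np.load('v.npz')
for n in 'TS':
    c={k:d[k+n] for k in('color','z_map','fx','fy','cx','cy','R','t')}
    P=pts(c);hsv=cv2.cvtColor(c['color'],cv2.COLOR_RGB2HSV)
    if n=='T':
        q=lambda u,v:P[int(v/1.4),int(u/1.4)].round()
        for nm,u,v in [('cream',397,296),('pink',431,290),('green',360,290),('black1',387,195),('black2',398,362),('jar',546,308),('purple',480,362),('rimfront',440,395),('floor',500,350),('card',400,340),('baytop',420,260),('rimL',330,300),('clip',530,200),('tray c',(336+450)/2,330-48)]: print(nm,q(u,v))
        for nm,u,v in [('cFL',336,252),('cFR',440,235),('cNL',348,330),('cNR',450,316)]: print(nm,q(u,v))
        r=c['color'][150:250,230:340]; cv2.imwrite('pics/crop.png',cv2.resize(r[...,::-1],None,fx=6,fy=6,interpolation=cv2.INTER_CUBIC))
    # points higher than 60mm in tray area
    for nm,m in [('top',(P[...,2]>74)&(P[...,2]<95)&(P[...,0]>350)&(P[...,0]<800)&(abs(P[...,1])<300))]:
        k,l,s,ce=cv2.connectedComponentsWithStats(m.astype(np.uint8))
        for i in range(1,k):
            if s[i,4]>15:
                p=P[l==i]; r=cv2.minAreaRect(p[:,:2].astype(np.float32)); print(n,s[i],p.mean(0).round(1),'rect',np.round(r[0]),np.round(r[1]),r[2],c['color'][l==i].mean(0).round())
E
```

```text
cream [547.  34.  85.]
pink [559. -31.  82.]
green [568. 106.  31.]
black1 [751.  52.  77.]
black2 [422.  31.  73.]
jar [ 528. -261.   51.]
purple [ 425. -129.   29.]
rimfront [361. -53.  -3.]
floor [ 457. -186.  -74.]
card [480.  27. -69.]
baytop [636. -16.   8.]
rimL [554. 170.  -4.]
clip [ 763. -244.    7.]
tray c [589.  41.   8.]
cFL [649. 156.  16.]
cFR [708. -62. -68.]
cNL [491. 131.  16.]
cNR [520. -74.   9.]
T [267 133  20  12 136] [753.3  51.9  78.2] rect [754.  51.] [27. 51.] 9.510629653930664 [19. 17. 17.]
T [298 203  20  12 191] [554.  -33.1  83.5] rect [554. -33.] [26. 52.] 6.673026084899902 [153. 134. 118.]
T [379 205  29  29 175] [ 525.1 -263.7   86. ] rect [ 525. -261.] [75. 75.] 45.19113540649414 [118. 104.  92.]
T [273 207  20  12 189] [543.2  35.9  83.4] rect [543.  36.] [27. 51.] 8.120635032653809 [153. 152. 117.]
T [278 254  11  20 169] [407.2  33.5  78.5] rect [407.  33.] [51. 25.] 3.783142328262329 [17. 16. 15.]
S [314 167  26  14 259] [ 526.  -257.    82.4] rect [ 527. -258.] [73. 83.] 19.479278564453125 [146. 133. 119.]
S [273 195  21  23 245] [547.5  12.   81.3] rect [550.   3.] [ 27. 128.] 9.189821243286133 [235. 220. 198.]
S [196 198  16  10  86] [753.7  55.9  76.4] rect [754.  56.] [26. 57.] 11.091958999633789 [41. 37. 38.]
S [321 217  23   9 113] [408.4  37.2  76.8] rect [409.  34.] [52. 31.] 4.44416618347168 [40. 37. 38.]
```

View pics/crop.png

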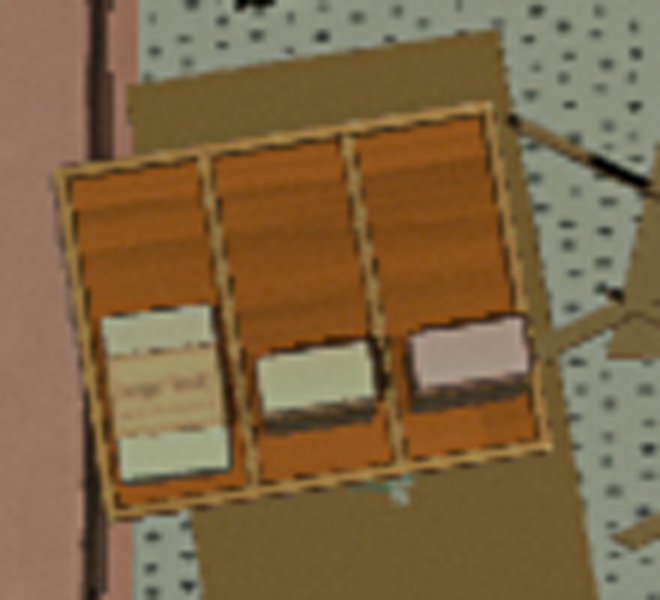

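The close crop (6x) shows cream standing at (315,385), pink at (470,360) and green flat at (165,390). Both standing bars are inside the tray with the empty bay behind them, so these are the ones to push; the black bars at top-view (387,198) and (398,369) are outside it. Tray yaw is about 0.15 rad. The bar tops measure about 83 mm in both views.

I'll move above the front of pink first, with fingers shut and turned 12°.

>>> apply_moves([
  {"linear":[453,-361,0],"roll":12,"hand":1},
  {"linear":[453,-361,0],"roll":12,"hand":1},
  {"linear":[453,-361,0],"roll":12,"hand":1},
  {"linear":[453,-361,0],"roll":12,"hand":1},
  {"linear":[453,-361,0],"roll":12,"hand":1},
  {"linear":[453,-361,0],"roll":12,"hand":1},
  {"linear":[453,-361,0],"roll":12,"hand":1},
  {"linear":[453,-361,0],"roll":12,"hand":1},
  {"linear":[453,-361,0],"roll":12,"hand":1},
  {"linear":[453,-361,0],"roll":12,"hand":1},
  {"linear":[453,-361,0],"roll":12,"hand":1},
  {"linear":[453,-361,0],"roll":12,"hand":1},
  {"linear":[453,-361,0],"roll":12,"hand":1},
  {"linear":[453,-361,0],"roll":12,"hand":1},
  {"linear":[453,-361,0],"roll":12,"hand":1},
  {"linear":[453,-361,0],"roll":12,"hand":1},
  {"linear":[453,-361,0],"roll":12,"hand":1},
  {"linear":[453,-361,0],"roll":12,"hand":1},
])

```text
t: 1.6
ee_pos: [498.6, -42.2, 235.7]
orientation: [3.141, 0.001, 0.148]
ft_force: [-0.5, 0.5, -0.3]
finger_gap: 0.5
finger_force: 0.0
```

```bash
python3 - <<'E'
from h import *
from scipy.spatial.transform import Rotation as Ro
o=bot.get_obs();c=cams.read_camera('wrist')
z=c['z_map'];v,u=np.mgrid[:420,:560];x=(u-c['cx'])/c['fx'];y=(v-c['cy'])/c['fy'];r=np.hypot(x,y)+1e-9
k=np.tan(np.minimum(r,1.5))/r*z
Q=np.stack([x*k,y*k,z],-1);H=np.array(c['hand_eye']);Q=Q@H[:3,:3].T+H[:3,3]
P=Q@Ro.from_euler('xyz',o['orientation']).as_matrix().T+o['ee_pos']
m=(z>0)&(r<1.4)&(P[...,2]>76)&(P[...,2]<92)&(P[...,0]>350)&(P[...,0]<800)&(abs(P[...,1])<200)
n,l,s,_=cv2.connectedComponentsWithStats(m.astype(np.uint8))
for i in range(1,n):
    if s[i,4]>40:
        p=P[l==i];R=cv2.minAreaRect(p[:,:2].astype(np.float32));print(s[i],p.mean(0).round(1),np.round(R[0],1),np.round(R[1]),round(R[2],1),c['color'][l==i].mean(0).round())
cv2.imwrite('pics/w.png',c['color'][...,::-1])
E
```

```text
[ 253  122   57   28 1554] [556.9 -33.9  82.7] [556.8 -33.6] [25. 52.] 8.5 [126. 105.  94.]
[ 181  124   55   28 1446] [545.8  34.3  82.7] [545.7  34.9] [26. 52.] 7.1 [180. 164. 141.]
```

View pics/w.png

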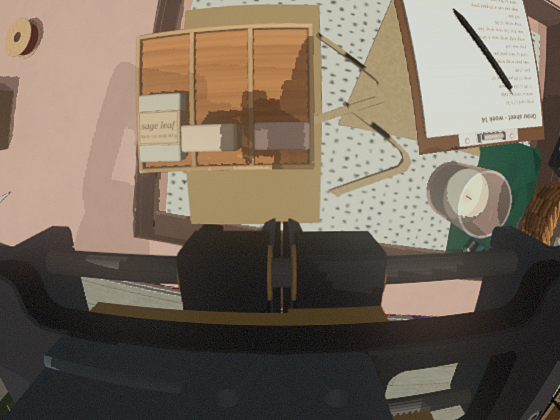

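The wrist view shows cream at (210,138), pink at (283,136) and green at (162,128). The refined top centres are pink (556.5,-33.5) and cream (545.5,34.8), both 83 mm high. The fingers are lined up with pink, so I'll lower them and push.

>>> apply_moves([
  {"linear":[0,0,40]},
  {"linear":[0,0,80]},
  {"linear":[0,0,120]},
  {"linear":[0,0,144]},
  {"linear":[0,0,144]},
  {"linear":[12,0,144]},
  {"linear":[22,0,144]},
  {"linear":[27,0,144]},
  {"linear":[31,0,144]},
  {"linear":[35,0,144]},
  {"linear":[39,0,144]},
  {"linear":[43,0,144]},
  {"linear":[47,0,144]},
  {"linear":[51,0,144]},
  {"linear":[54,0,144]},
  {"linear":[57,0,144]},
  {"linear":[60,0,144]},
  {"linear":[60,0,144]},
  {"linear":[60,0,144]},
  {"linear":[60,0,144]},
])

```text
validation failed for argument at $.mo...
```

```bash
python3 - <<'E'
from h import *
c=cams.read_camera('scene');cv2.imwrite('pics/s2.png',cv2.resize(c['color'][170:300,180:380,::-1],None,fx=4,fy=4))
E
```

```text
(no output)
```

View pics/s2.png

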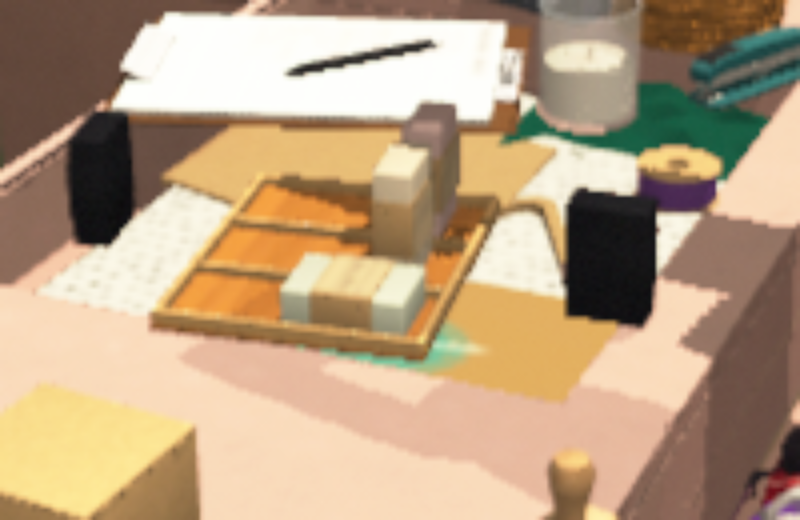

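The call was refused, since every row needs all its fields. The picture shows both bars still standing: cream at (400,200), pink at (432,150). I'll resend it with complete rows.

>>> apply_moves([
  {"linear":[0,0,40],"roll":0,"hand":1},
  {"linear":[0,0,80],"roll":0,"hand":1},
  {"linear":[0,0,120],"roll":0,"hand":1},
  {"linear":[0,0,144],"roll":0,"hand":1},
  {"linear":[0,0,144],"roll":0,"hand":1},
  {"linear":[12,0,144],"roll":0,"hand":1},
  {"linear":[22,0,144],"roll":0,"hand":1},
  {"linear":[27,0,144],"roll":0,"hand":1},
  {"linear":[31,0,144],"roll":0,"hand":1},
  {"linear":[35,0,144],"roll":0,"hand":1},
  {"linear":[39,0,144],"roll":0,"hand":1},
  {"linear":[43,0,144],"roll":0,"hand":1},
  {"linear":[47,0,144],"roll":0,"hand":1},
  {"linear":[51,0,144],"roll":0,"hand":1},
  {"linear":[54,0,144],"roll":0,"hand":1},
  {"linear":[57,0,144],"roll":0,"hand":1},
  {"linear":[60,0,144],"roll":0,"hand":1},
  {"linear":[60,0,144],"roll":0,"hand":1},
  {"linear":[60,0,144],"roll":0,"hand":1},
  {"linear":[60,0,144],"roll":0,"hand":1},
])

```text
t: 3.37
ee_pos: [558.4, -32.4, 91.9]
orientation: [3.142, 0.0, 0.149]
ft_force: [-0.5, -0.4, -0.3]
finger_gap: 0.8
finger_force: 0.0
```

```bash
python3 - <<'E'
from h import *
c=cams.read_camera('scene');cv2.imwrite('pics/s3.png',cv2.resize(c['color'][170:300,180:380,::-1],None,fx=4,fy=4))
E
```

```text
(no output)
```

View pics/s3.png

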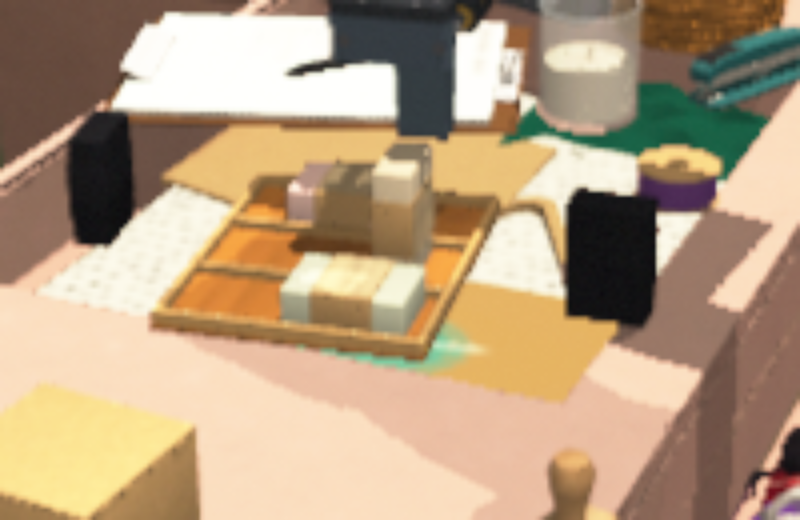

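Pink has toppled backwards into its bay; its lit end is at (305,185). Next I'll raise, cross to cream at a safe height, lower, and push the same way.

>>> apply_moves([
  {"linear":[-20,0,-40],"roll":0,"hand":1},
  {"linear":[-45,-10,-70],"roll":0,"hand":1},
  {"linear":[-61,-40,-70],"roll":0,"hand":1},
  {"linear":[-61,-68,-70],"roll":0,"hand":1},
  {"linear":[-61,-68,-70],"roll":0,"hand":1},
  {"linear":[-61,-68,-35],"roll":0,"hand":1},
  {"linear":[-61,-68,0],"roll":0,"hand":1},
  {"linear":[-61,-68,0],"roll":0,"hand":1},
])

```text
t: 4.08
ee_pos: [483.8, 25.5, 87.1]
orientation: [-3.141, 0.012, 0.15]
ft_force: [-1.5, 0.3, -0.1]
finger_gap: 0.5
finger_force: 0.0
```

>>> apply_moves([
  {"linear":[12,0,0],"roll":0,"hand":1},
  {"linear":[22,0,0],"roll":0,"hand":1},
  {"linear":[27,0,0],"roll":0,"hand":1},
  {"linear":[31,0,0],"roll":0,"hand":1},
  {"linear":[35,0,0],"roll":0,"hand":1},
  {"linear":[39,0,0],"roll":0,"hand":1},
  {"linear":[43,0,0],"roll":0,"hand":1},
  {"linear":[47,0,0],"roll":0,"hand":1},
  {"linear":[51,0,0],"roll":0,"hand":1},
  {"linear":[54,0,0],"roll":0,"hand":1},
  {"linear":[57,0,0],"roll":0,"hand":1},
  {"linear":[60,0,0],"roll":0,"hand":1},
  {"linear":[60,0,0],"roll":0,"hand":1},
  {"linear":[60,0,0],"roll":0,"hand":1},
  {"linear":[60,0,-20],"roll":0,"hand":1},
  {"linear":[45,0,-60],"roll":0,"hand":1},
  {"linear":[20,0,-95],"roll":0,"hand":1},
  {"linear":[0,0,-130],"roll":0,"hand":1},
  {"linear":[-20,0,-150],"roll":0,"hand":1},
  {"linear":[-20,0,-150],"roll":0,"hand":1},
])

```text
t: 5.75
ee_pos: [467.3, 22.5, 246.9]
orientation: [3.14, -0.007, 0.149]
ft_force: [-0.4, 0.0, 0.3]
finger_gap: 0.4
finger_force: 0.0
```

```bash
python3 - <<'E'
from h import *
from scipy.spatial.transform import Rotation as Ro
o=bot.get_obs();c=cams.read_camera('wrist')
z=c['z_map'];v,u=np.mgrid[:420,:560];x=(u-c['cx'])/c['fx'];y=(v-c['cy'])/c['fy'];r=np.hypot(x,y)+1e-9
k=np.tan(np.minimum(r,1.5))/r*z
Q=np.stack([x*k,y*k,z],-1);H=np.array(c['hand_eye']);Q=Q@H[:3,:3].T+H[:3,3]
P=Q@Ro.from_euler('xyz',o['orientation']).as_matrix().T+o['ee_pos']
m=(z>0)&(r<1.4)&(P[...,2]>22)&(P[...,2]<92)&(P[...,0]>480)&(P[...,0]<720)&(P[...,1]>-90)&(P[...,1]<150)
n,l,s,_=cv2.connectedComponentsWithStats(m.astype(np.uint8))
for i in range(1,n):
    if s[i,4]>100:
        p=P[l==i];R=cv2.minAreaRect(p[:,:2].astype(np.float32));g=np.linalg.lstsq(np.c_[p[:,:2]-p[:,:2].mean(0),np.ones(len(p))],p[:,2],rcond=None)[0]
        print(s[i],p.mean(0).round(1),np.round(R[0],1),np.round(R[1]),round(R[2],1),'slope',g.round(3))
cv2.imwrite('pics/w2.png',c['color'][...,::-1])
E
```

```text
[ 256   39   49   67 3153] [596.3  42.9  31.6] [597.3  43.1] [78. 53.] 8.8 slope [ 5.0000e-03 -1.0000e-03  3.1579e+01]
[ 318   39   48   69 3079] [607.4 -24.9  31.4] [608.7 -25.6] [79. 54.] 8.8 slope [ 8.0000e-03 -1.4000e-02  3.1431e+01]
[ 196   74   48   69 3108] [547.2 103.8  31.5] [547.5 105. ] [78. 54.] 6.4 slope [-2.0000e-03  1.0000e-02  3.1516e+01]
```

View pics/w2.png

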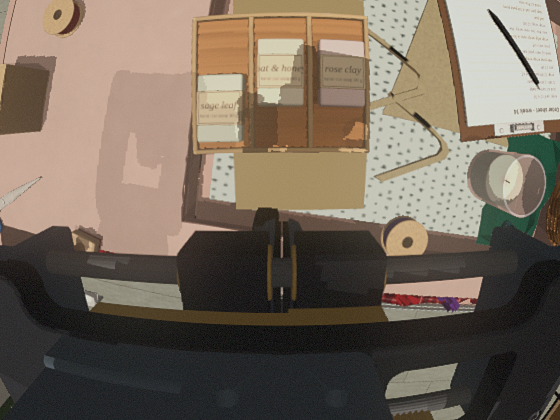

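The wrist view shows all three bars flat and label up: cream at (280,72), pink at (342,72), green at (220,107). Their tops measure 31.5 mm with almost no slope, and each is within its own bay. The arm touches nothing, so I'm handing in.

```bash
python3 -c "
from workcell import bot
print(bot.hand_in())"
```

```text
the job is handed in; nothing more can be done
None
```

The job is handed in (the hand-in returned no verdict): the cream and pink bars were pushed over and lie flat, label up, in their own bays, and the green bar and everything else were left alone.

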